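# Set and lock the air regulator, then bleed the line

## Task

Set the air regulator on the bench for the pipe test: pull its knob up to unlock it, turn it until the gauge needle points at the set pointer, without running well past it, and push the knob fully back down so that the setting is locked. Then bleed the outlet by swinging the sprung lever of the bleed valve to its stop and letting it spring back. Leave the loose fittings on the bench where they are.

Things in the scene. Friction and masses are not known exactly. Their poses are not given: they have to be found in the camera images.
- unit: Compressed-air filter-regulator on an angle bracket bolted to the bench: 52 mm square cast body, black bowl below, black ribbed knob on top, pipe with ball valve on its +y side, coupling block and bleed valve with lever on -y, gauge on +x. Never moves. Origin on the bench top, on the knob's axis; z up. Apart from knob, its 33 mm thick neck and the lever all of it lies below 187 mm.
- knob_top (a point): Centre of the knob's flat top, on its upright turning axis (z up, turns with the knob); 241 mm over the bench locked, 248 mm pulled up. The knob is a plain upright cylinder 43 mm in diameter, 44 mm tall, to be gripped across its diameter from above at any yaw.
- knob_lift (a joint): How far the knob is pulled up, m: 0 = fully home, locked; 0.007 = up at its stop, unlocked. 5 N of friction hold it at any height. Below about 4 mm its 24 splines (15 degrees apart) stop it turning, and it jams if pulled twisted. Pushed down crest on crest it sticks at 2 to 4 mm: a firm free push (15 to 20 N) slips it home unless they meet squarely, else turn it half a spline and press again.
- knob (a joint): Turn of the knob, rad, growing clockwise seen from above (clockwise raises the pressure). Unlocked it turns with about 0.06 N m of friction and stays where it is left. The positions in which it can lock lie a whole number of splines (0.2618 rad each) from the one it is locked in at the start, with about 0.03 rad of play.
- needle (a joint): Angle of the gauge needle, rad, growing clockwise as one looks at the dial; always half of the knob's turn.
- mark (a joint): Angle of the set pointer (the wanted pressure) on the dial, rad, counted like the needle's. It does not move. At the start the needle stands 0.8 to 1.9 rad short of it.
- lever (a joint): Swing of the bleed valve's lever, rad: 0 = at rest, 0.8 = at its stop. It turns about an upright axis 104 mm from the knob's axis along the unit's -y. At rest it points along the unit's -y and swings towards the unit's +x. A spring returns it: about 1.5 N at the ball to start it, about 4.5 N at the stop.
- lever_tip (a point): Centre of the black ball, 17 mm in diameter, on the end of the bleed lever, a bent steel rod 6 mm thick: 72 mm out from the lever's axis, 189 mm over the bench. Under it the space is free down to the bench but for loose fittings; the bleed valve's top is at 165 mm.
- needle_tip (a point): Tip of the thin black needle, 23 mm from the gauge's centre. The gauge is 63 mm across, white dial under a clear window, its centre 86 mm from the knob's axis along the unit's +x and 163 mm over the bench, facing up and tilted 25 degrees towards the unit's +x.
- mark_tip (a point): Where the needle's tip lies when it agrees with the set pointer: 23 mm from the gauge's centre, at the inner end of the pointer, a black block 8 mm wide and 6 mm long at the dial's rim. Own x points outward from the dial's centre, y counter-clockwise round the dial, z out of it.
- pvc_tee: Bystander: loose grey plastic pipe tee lying on the bench, 120 mm long and 58 mm thick, branch to its +y. Origin under its centre, on the bench.
- pvc_socket: Bystander: loose grey plastic pipe socket, a tube 58 mm in diameter and 58 mm tall standing on the bench. Origin at the centre of its underside.
- brass_nipple: Bystander: loose brass plug nipple, 19 mm in diameter and 44 mm tall, standing on the bench. Origin at the centre of its underside.

How it is judged (in metres and radians):
On the way, in this order (a step that is already met when the one before it is completed fails the run):
1. the knob is pulled up, out of its splines (lift over 5 mm) (value of joint knob_lift above 0.005 m), for 0.2 s.
2. with the knob still up, the needle's tip stands within the width of the set pointer (4 mm either side) (value of joint knob_lift above 0.003 m and distance between needle_tip and mark_tip below 0.004 m), for 0.2 s.
3. the knob is pushed home (lift under 1.3 mm) with the needle's tip still within 4 mm of the pointer's middle (value of joint knob_lift below 0.0013 m and distance between needle_tip and mark_tip below 0.004 m), for 0.2 s.
4. with the setting locked, the bleed lever is swung to its stop (over 0.7 rad) (all of step 3 and value of joint lever above 0.7 rad), for 0.1 s.
At the end, for the whole second after the job is handed in: The knob is pushed home (lift under 1.3 mm) and at rest, the needle's tip lies within 4 mm of the set pointer's middle, i.e. within the pointer's width, the bleed lever is back at rest (under 0.08 rad), and the three loose fittings are within 20 mm of where they stood (all of step 3 and velocity of joint knob between -0.05 and 0.05 rad/s and distance of each of pvc_tee, pvc_socket, brass_nipple from where it was at the start of the episode below 0.02 m and value of joint lever below 0.08 rad); the robot touches nothing.
It fails at once if the pressure is run well past the set pointer (needle tip more than 7 mm beyond its middle) (y of needle_tip in the frame of mark_tip below -0.007 m).
It fails at once if a loose fitting is shoved more than 30 mm or knocked over (distance of any of pvc_tee, pvc_socket, brass_nipple from where it was at the start of the episode above 0.03 m or angle between any of pvc_socket, brass_nipple's own z axis and vertical above 0.5 rad).
It also fails if it takes over 59 s, if anything falls off the work surface, if the arm or the gripper's body presses on something with over 40 N, if the wrist force passes 120 N, or if a joint passes its speed limit or range.

## Robot

A 6-joint arm with a two-finger parallel gripper is mounted at the origin on the work surface. World frame = base frame: x ahead of the robot, y to its left, z up, the work surface at z = 0. Lengths are in m, angles in degrees, forces in N, time in s.
With the tool pointing down it reaches from about 0.25 to 0.725 m from the base axis. Payload 9.7 kg.
Tool frame: the origin (TCP) lies midway between the tips of the shut fingers; the grasp point (between the pads) lies 19 mm behind it; x points along the fingers, y is the direction in which the jaws open and shut, and the axes are right-handed (so a half turn about x gives the same grasp; the last joint's range is limited). The gripper opens to 85 mm and grips with 20 to 120 N. Pads are 22 mm wide; open, the fingers measure 114 mm over their backs; the gripper's body (76 mm by 85 mm) begins 54 mm behind the grasp point. The pads swing forward as they close: fully open they stand 13 mm farther back than shut.
Start: joints at [75.115, 4.979, 10.078, 95.1, 0, 90], TCP at [0.141, 0.532, 0.231] pointing down, gripper open.
Joint ranges: [-179.16, 179.16], [-48.56, 103.87], [-65.8, 70.77], [-126.05, 130.52], [-82.76, 87.17], [-180, 180]. Speed limits (degrees/s): [127.2, 127.2, 147.25, 180, 180, 180].

## Interface

Orientations are given as [roll, pitch, yaw] about the fixed x, y, z axes, in that order (R = Rz(yaw) Ry(pitch) Rx(roll)).
In Python, from workcell import bot, cams gives the robot as it stands.
- The arm moves only by the tool apply_moves, never from a script. Its argument "commands" is a list of rows, each a list of 5 numbers: the shift along the tool's x, y, z in m, then the turn about the tool's x in rad, then the opening, from -1 (shut) to 1 (fully open). In form: [[tx, ty, tz, roll, hand], ...]. A call has 1 to 12 rows; each row is the pose to reach, as a shift and turn from the pose measured when the call began, along the tool's axes at that moment; what a row does not reach only later rows make up. A row lasts 1/10 s, in which the tool goes at most 50 mm and 8.59 degrees, less where a joint would pass 70% of its speed; a pose out of reach is approached as far as the arm can. A call with a gripper value outside its range is refused whole. The fingers move at their own pace and stop on an object; "newtons" is the grip in N (left out, the last holds). Time passes only in rows, so rows that repeat a pose let the fingers close. It gives the time, the measured TCP pose, the force and the opening at its end, in the units of the state.
- bot.get_obs(): the state, without advancing time (a new reading comes with each control period).
- cams.camera(name): name is "side" or "top" or "wrist"; returns a dict with "frame" (480x640x3 uint8, blue, green, red), "depth" (480x640 float32, m along the optical axis (not along the pixel's ray), 0 where there is no reading), "camera_matrix" (3x3 intrinsics, pixels), "D" ([k1, k2, p1, p2, k3] as OpenCV has them; the pictures are not rectified), "R" (3x3) and "t" (3): a world point X has camera coordinates R X + t; the wrist camera has in their place "mount" (4x4, takes a point from camera to tool coordinates, whose origin is the TCP and whose axes are the tool frame's). Camera axes: x right, y down, z forward; pixel columns grow to the right and rows downward; lengths in m; the calibration is good to about 2 mm. A picture is of the moment at which its call begins: read the wrist's pose just before it.
- bot.job_done(): hands the job in, once; it reports no verdict.
Trained networks look in the newest picture that a camera, given by its name, has taken for a name from the list of things; names that differ only in an ending like _2 or _b are one class to them, and where a whole thing is asked for, a point or a joint stands for the part that bears it (a point fixed in the world has none). Each returns a list of dicts, best first, with "confidence" (0 to 1); they miss things now and then, are a little off and sometimes report something else, mostly with a low value. They report only what shows in the picture. A call takes as long as a camera call.
- cams.spot_in(name, camera): "rect" ([left, top, right, bottom] in pixels, round what is visible of it).
The state is a dict: "time": time; "q": joint angles; "qd": joint speeds; "joint_efforts": joint torques, N m; "ee_pos": TCP position; "tcp_rot": TCP orientation; "wrist_force": force on the tool from outside, world axes, zero at the start; "torque": the same for the moment, N m; "opening": finger opening in m.
Only numpy, scipy, OpenCV 4.12 (cv2) and the standard library are available. Lean on these libraries where they do the work, as an engineer would, in place of code of your own. Each camera call takes 0.05 s, during which the arm holds its last target. There are 200 camera calls.

## Working session

There is one attempt and no reset: what is moved stays moved. The work goes in short steps, Python scripts to look and compute and a tool call to move; the robot and the scene stay as the last step left them, time stands still between calls to the robot, and variables do not carry over. Pictures are saved under pics/ and viewed, about 8 in all and at most 12, crops included, and the job is handed in when it is done.

Besides the shell and the picture viewer there is one more tool, called after "Emit:" as name([rows], argument=value, ...), one row to a line, values as JSON. apply_moves: Moves the arm, as the interface text tells. Its arguments: {"type":"object","properties":{"commands":{"type":"array"},"newtons":{"type":"number"}},"required":["commands"]}

```bash
mkdir -p pics; cat > h.py <<'E'
import numpy as np, cv2
from workcell import bot, cams
from scipy.spatial.transform import Rotation as Ro
def ext(c, o=None):
    "camera->world R,t"
    if 'mount' in c:
        T=np.eye(4); T[:3,:3]=Ro.from_euler('xyz',o['tcp_rot'],degrees=True).as_matrix(); T[:3,3]=o['ee_pos']
        M=T@np.array(c['mount']); return M[:3,:3],M[:3,3]
    R=np.array(c['R']); return R.T, -R.T@np.array(c['t'])
def ray(c,o,uv):
    R,t=ext(c,o)
    p=cv2.undistortPoints(np.array(uv,float).reshape(-1,1,2),np.array(c['camera_matrix']),np.array(c['D'])).reshape(-1,2)
    return t,(R@np.c_[p,np.ones(len(p))].T).T
def atz(c,o,uv,z):
    t,d=ray(c,o,uv); return t+d*((z-t[2])/d[:,2])[:,None]
def proj(c,o,X):
    R,t=ext(c,o); r=R.T
    return cv2.projectPoints(np.array(X,float).reshape(-1,1,3),cv2.Rodrigues(r)[0],-r@t,np.array(c['camera_matrix']),np.array(c['D']))[0].reshape(-1,2)
def grab(n):
    o=bot.get_obs(); return o,cams.camera(n)
E
python3 - <<'E'
from h import *
print(bot.get_obs())
ims=[]
for n in ['side','top']:
    o,c=grab(n); ims.append(c['frame']); R,t=ext(c,o); print(n,t,R[:,2])
    for k,z in [('knob_top',.241),('lever_tip',.189),('needle',.163),('mark_tip',.163),('needle_tip',.163),('unit',0),('pvc_tee',.03),('pvc_socket',.03),('brass_nipple',.02)]:
        for d in cams.spot_in(k,n)[:1]:
            r=d['rect']; uv=[(r[0]+r[2])/2,(r[1]+r[3])/2]; print(k,np.round(r),round(d['confidence'],2),np.round(atz(c,o,uv,z),3))
cv2.imwrite('pics/s.png',ims[0]);cv2.imwrite('pics/t.png',ims[1])
E
```

```text
{'time': 0.0, 'q': array([ 7.51134493e+01,  5.01184911e+00,  1.00348755e+01,  9.50980503e+01,
       -1.00611710e-03,  9.00001463e+01]), 'qd': array([-0.02059734, -0.11164261,  0.07491462, -0.049126  ,  0.01058705,
        0.07691493]), 'joint_efforts': array([ 1.54764333e-03, -5.20385849e+01,  4.64803290e+01,  1.64445152e-02,
        4.24900691e-05,  2.81036677e-05]), 'ee_pos': array([0.14124796, 0.53133131, 0.23057964]), 'tcp_rot': array([ -89.23152824,   89.92496935, -104.11822451]), 'wrist_force': array([-0.5710315 ,  0.39619908, -0.01126225]), 'torque': array([-0.02369675, -0.01240753,  0.022612  ]), 'opening': 0.08528195215310365}
side [0.37573636 0.75509548 0.77467863] [ 0.15630012 -0.73723352 -0.65731043]
knob_top [308. 169. 330. 201.] 0.96 [[ 0.541 -0.01   0.241]]
needle_tip [330. 182. 351. 212.] 0.23 [[ 0.512 -0.09   0.163]]
unit [263. 148. 360. 310.] 0.6 [[ 0.594 -0.168  0.   ]]
pvc_tee [268. 317. 337. 379.] 0.94 [[0.526 0.207 0.03 ]]
pvc_socket [330. 180. 352. 213.] 0.71 [[ 0.541 -0.275  0.03 ]]
brass_nipple [252. 278. 265. 296.] 0.52 [[0.654 0.066 0.02 ]]
top [0.46559181 0.07444608 1.24077601] [ 0.05386137  0.00611964 -0.99852967]
knob_top [385. 212. 413. 241.] 0.65 [[ 0.539 -0.047  0.241]]
lever_tip [446. 201. 497. 223.] 0.81 [[ 0.569 -0.183  0.189]]
mark_tip [447. 199. 496. 218.] 0.37 [[ 0.578 -0.19   0.163]]
unit [321. 165. 496. 277.] 0.73 [[ 0.568 -0.097  0.   ]]
pvc_tee [233. 209. 291. 274.] 0.95 [[0.525 0.205 0.03 ]]
pvc_socket [488. 222. 524. 251.] 0.97 [[ 0.535 -0.292  0.03 ]]
```

View pics/t.png

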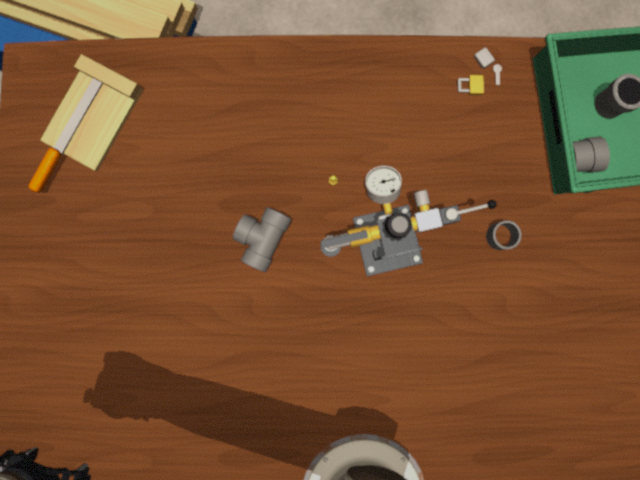

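View pics/s.png

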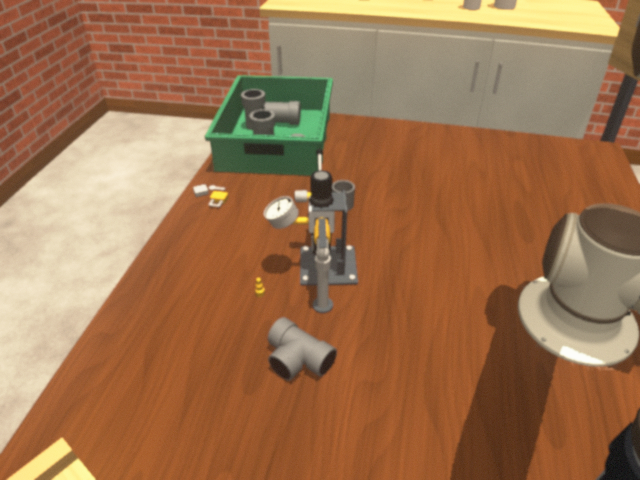

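Top view: knob at (398,226), lever ball (491,204), gauge (383,184), socket (505,235), nipple (333,180), tee (262,240). Side view agrees. Next I'll compute the move that brings the wrist camera over the unit.

```bash
python3 - <<'E'
from h import *
o,c=grab('top')
k=atz(c,o,[398,226],.245)[0]; b=atz(c,o,[491.5,204],.189)[0]; g=atz(c,o,[383,184],.163)[0]
print(k,b,g,np.degrees(np.arctan2(*(-(k-b)[:2]*[-1,1]))), np.degrees(np.arctan2((g-k)[1],(g-k)[0])), np.linalg.norm((b-k)[:2]),np.linalg.norm((g-k)[:2]))
print('nipple',atz(c,o,[333,180],.022),'socket',atz(c,o,[505,235],.03))
o,c=grab('wrist'); print(np.round(c['mount'],3),c['camera_matrix'])
R=Ro.from_euler('xyz',o['tcp_rot'],degrees=True).as_matrix(); print(R.round(3))
R,t=ext(c,o);print(t,R[:,2])
for z in (.3,.33): print(z, (Ro.from_euler('xyz',o['tcp_rot'],degrees=True).as_matrix().T@(np.r_[k[:2],z]-o['ee_pos'])).round(3))
E
```

```text
[ 0.53982596 -0.04520949  0.245     ] [ 0.58364133 -0.21967321  0.189     ] [ 0.62245649 -0.02825836  0.163     ] -165.9021265857022 11.593021222314905 0.1798815614263569 0.08435132839384842
nipple [[0.65108324 0.06109709 0.022     ]] socket [[ 0.53782059 -0.29125941  0.03      ]]
[[-0.001 -0.309  0.951 -0.142]
 [ 1.     0.     0.002  0.001]
 [-0.001  0.951  0.309 -0.079]
 [ 0.     0.     0.     1.   ]] [[401.04723647   0.         317.63495523]
 [  0.         401.04723647 237.12726048]
 [  0.           0.           1.        ]]
[[-0.     0.257  0.966]
 [-0.     0.966 -0.257]
 [-1.    -0.    -0.   ]]
[0.06556396 0.55220609 0.37355158] [ 0.29857105 -0.07784147 -0.95120767]
0.3 [-0.069 -0.455  0.533]
0.33 [-0.099 -0.455  0.533]
```

Emit:
apply_moves([
  [-0.04, -0.455, 0.533, 1.7, 1],
  [-0.04, -0.455, 0.533, 1.7, 1],
  [-0.04, -0.455, 0.533, 1.7, 1],
  [-0.04, -0.455, 0.533, 1.7, 1],
  [-0.04, -0.455, 0.533, 1.7, 1],
  [-0.04, -0.455, 0.533, 1.7, 1],
  [-0.04, -0.455, 0.533, 1.7, 1],
  [-0.04, -0.455, 0.533, 1.7, 1],
  [-0.04, -0.455, 0.533, 1.7, 1],
  [-0.04, -0.455, 0.533, 1.7, 1],
  [-0.04, -0.455, 0.533, 1.7, 1],
  [-0.04, -0.455, 0.533, 1.7, 1],
])

```text
time: 2.3
ee_pos: [0.4825, 0.0365, 0.2659]
tcp_rot: [123.4, 90.0, 10.8]
wrist_force: [0.3, 2.2, 0.4]
opening: 0.0856
```

```bash
cat > where.py <<'E'
from h import *
o=bot.get_obs(); R=Ro.from_euler('xyz',o['tcp_rot'],degrees=True).as_matrix()
print(o['time'],'q',o['q'].round(1),'p',o['ee_pos'].round(4),'f',o['wrist_force'].round(1),'tq',o['torque'].round(2),'open',round(o['opening'],4)); print(R.round(3), 'zang',np.degrees(np.arctan2(R[1,2],R[0,2])).round(2))
import sys
if len(sys.argv)>3: print('shift',(R.T@(np.array(sys.argv[1:4],float)-o['ee_pos'])).round(4))
E
python3 where.py .540 -.045 .27
```

```text
2.3 q [  4.3  -3.2   5.7  98.8   0.  116.9] p [0.4825 0.0365 0.2659] f [0.3 2.2 0.4] tq [ 0.04 -0.08  0.06] open 0.0856
[[ 0.001  0.923 -0.385]
 [ 0.    -0.385 -0.923]
 [-1.     0.001 -0.   ]] zang -112.62
shift [-0.0041  0.0845  0.0532]
```

Emit:
apply_moves([
  [-0.004, 0.0845, 0.053, 0.96, 1],
  [-0.004, 0.0845, 0.053, 0.96, 1],
  [-0.004, 0.0845, 0.053, 0.96, 1],
  [-0.004, 0.0845, 0.053, 0.96, 1],
  [-0.004, 0.0845, 0.053, 0.96, 1],
  [-0.004, 0.0845, 0.053, 0.96, 1],
  [-0.004, 0.0845, 0.053, 0.96, 1],
  [-0.004, 0.0845, 0.053, 0.96, 1],
  [-0.004, 0.0845, 0.053, 0.96, 1],
])

```text
time: 3.2
ee_pos: [0.5401, -0.0449, 0.2699]
tcp_rot: [177.6, 90.0, 10.1]
wrist_force: [-0.1, -0.7, -0.2]
opening: 0.0852
```

```bash
python3 where.py; python3 - <<'E'
from h import *
o,c=grab('wrist'); cv2.imwrite('pics/w1.png',c['frame'])
np.savez('w1.npz',**{k:v for k,v in c.items()}, pos=o['ee_pos'],rot=o['tcp_rot'])
for k in ['knob_top','lever_tip','needle_tip','mark_tip','needle','mark']:
    for d in cams.spot_in(k,'wrist')[:1]: print(k,np.round(d['rect']),round(d['confidence'],2))
for th in [(.54,-.045,.241),(.622,-.028,.163)]: print(proj(c,o,th))
E
```

```text
3.2 q [ -4.8   4.9  14.3  99.4   0.  162.7] p [ 0.5401 -0.0449  0.2699] f [-0.1 -0.7 -0.2] tq [-0.05  0.   -0.02] open 0.0852
[[ 0.001  0.216 -0.976]
 [ 0.    -0.976 -0.216]
 [-1.     0.    -0.001]] zang -167.5
knob_top [277. 211. 365. 318.] 0.7
lever_tip [470. 217. 639. 253.] 0.94
needle_tip [306.  80. 360.  95.] 0.51
mark_tip [335. 118. 349. 132.] 0.69
needle [305.  77. 364.  89.] 0.57
mark [330. 116. 348. 132.] 0.63
[[318.46289105 287.36908113]]
[[320.56430196 100.72370913]]
```

View pics/w1.png

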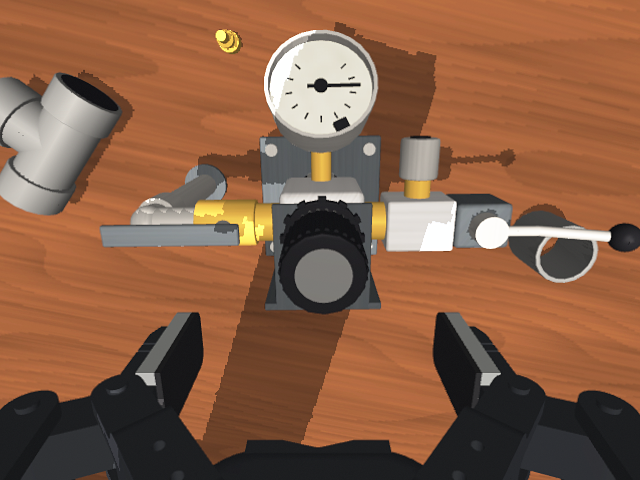

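The dial centre is at (321,85), the needle tip at (361,85), the pointer block at about (341,124), the knob top centre at (323,275) and the ball at (625,237). The needle must go clockwise by a little over 1 rad.

```bash
python3 - <<'E'
from h import *
c=dict(np.load('w1.npz')); o=dict(ee_pos=c['pos'],tcp_rot=c['rot'])
g=cv2.cvtColor(c['frame'],cv2.COLOR_BGR2GRAY)
# knob top: grey disc
m=((g[230:320,270:380]>90)&(g[230:320,270:380]<150)).astype(np.uint8)
n,l,s,ce=cv2.connectedComponentsWithStats(m)
i=[k for k in range(1,n) if l[45,53]==k]; print('top disc',s[i],ce[i]+[270,230])
k=atz(c,o,ce[i[0]]+[270,230] if i else [323,275],.241)[0]; print('knob',k)
ball=atz(c,o,[625,237],.189)[0]; gc=atz(c,o,[321,85],.163)[0]
print('ball',ball,'gauge',gc, np.linalg.norm((ball-k)[:2]),np.linalg.norm((gc-k)[:2]))
y1=np.degrees(np.arctan2((ball-k)[1],(ball-k)[0]))+90; y2=np.degrees(np.arctan2((gc-k)[1],(gc-k)[0])); print('yaw',y1,y2)
a=np.radians((y1+y2)/2); ux=np.array([np.cos(a),np.sin(a),0]); uy=np.array([-np.sin(a),np.cos(a),0])
nrm=np.sin(np.radians(25))*ux+[0,0,np.cos(np.radians(25))]; e1=np.cross(uy,nrm) 
t,_=ray(c,o,[0,0])
def pl(uv):
    t,d=ray(c,o,uv); X=t+d*(((gc-t)@nrm)/(d@nrm))[:,None]; return np.c_[(X-gc)@e1,(X-gc)@uy]
# dark segments in dial
dark=(g<60).astype(np.uint8); dark[:,:265]=0
n,l,s,ce=cv2.connectedComponentsWithStats(dark[28:140,265:380])
for q in range(1,n):
    if s[q,4]>8:
        p=pl((ce[q]+[265,28])[None])[0]; print(s[q],(ce[q]+[265,28]).round(1),(p*1e3).round(1),np.degrees(np.arctan2(p[1],p[0])).round(1))
for nm,uv in [('needle',[361,84.5]),('mark',[341.5,124.5])]:
    p=pl([uv])[0]; print(nm,np.linalg.norm(p),np.arctan2(p[1],p[0]))
cv2.imwrite('pics/w1c.png',cv2.resize(c['frame'][25:145,260:385],None,fx=4.5,fy=4.5,interpolation=cv2.INTER_NEAREST))
E
```

```text
top disc [[  25   19   58   54 2444]] [[323.22094926 275.45703764]]
knob [ 0.54638001 -0.04583432  0.241     ]
ball [ 0.58654505 -0.21723182  0.189     ] gauge [ 0.63047826 -0.02635226  0.163     ] 0.17604071236155283 0.08632535854980501
yaw 13.188629815278105 13.042975170216554
[ 43  51  52  13 229] [327.1  84.9] [ 0.  -3.6] -90.0
[ 69  89  15  14 127] [340.8 123.7] [-23.6 -11.1] -154.7
needle 0.023234414380491692 -1.569347174068548
mark 0.026673631190482897 -2.694072989858084
```

View pics/w1c.png

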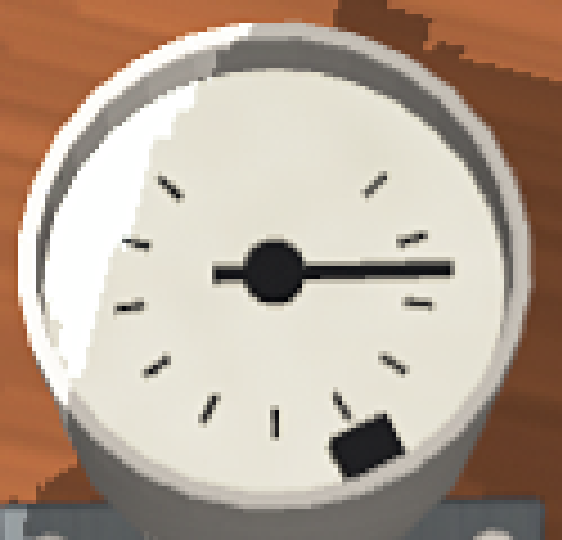

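Needle short by 1.13 rad → knob 2.26 rad, so I'll use 9 splines (135°, about 1.1 mm past the middle). Backing off the roll by 135° and centring, then gripping.

Emit:
apply_moves([
  [0, 0.002, -0.006, -1.6, 1],
  [0, 0.002, -0.006, -1.6, 1],
  [0, 0.002, -0.006, -1.6, 1],
  [0, 0.002, -0.006, -1.6, 1],
  [0, 0.002, -0.006, -1.6, 1],
  [0, 0.002, -0.006, -1.6, 1],
  [0, 0.002, -0.006, -1.6, 1],
  [0, 0.002, -0.006, -1.6, 1],
  [0, 0.002, -0.006, -1.6, 1],
  [0, 0.002, -0.006, -1.6, 1],
  [0, 0.002, -0.006, -1.6, 1],
  [0, 0.002, -0.006, -1.6, 1],
])

```text
time: 4.75
ee_pos: [0.5464, -0.0455, 0.2699]
tcp_rot: [87.9, 89.9, 12.1]
wrist_force: [0.7, -0.2, 0.2]
opening: 0.0856
```

Emit:
apply_moves([
  [0, 0, 0, -0.76, 1],
  [0, 0, 0, -0.76, 1],
  [0, 0, 0, -0.76, 1],
  [0, 0, 0, -0.76, 1],
  [0, 0, 0, -0.76, 1],
  [0, 0, 0, -0.76, 1],
  [0, 0, 0, -0.76, 1],
])

```text
time: 5.45
ee_pos: [0.5464, -0.0455, 0.2699]
tcp_rot: [45.7, 90.0, 13.1]
wrist_force: [0.7, 0.5, 0.3]
opening: 0.0856
```

```bash
python3 where.py .5464 -.0458 .203; python3 - <<'E'
from h import *
o,c=grab('wrist'); cv2.imwrite('pics/w2.png',c['frame'])
print(proj(c,o,(.5464,-.0458,.241)))
g=cv2.cvtColor(c['frame'],cv2.COLOR_BGR2GRAY)
m=((g>90)&(g<150)).astype(np.uint8); n,l,s,ce=cv2.connectedComponentsWithStats(m)
for k in range(1,n):
    if 1500<s[k,4]<4000: print(s[k],ce[k],atz(c,o,ce[k],.241))
E
```

```text
5.45 q [-4.8  5.8 15.3 99.5  0.  27.8] p [ 0.5464 -0.0455  0.2699] f [0.7 0.5 0.3] tq [-0.    0.02  0.01] open 0.0856
[[ 0.001  0.539  0.842]
 [ 0.     0.842 -0.539]
 [-1.     0.001  0.001]] zang -32.6
shift [ 0.0669 -0.0003  0.0001]
[[314.98625042 284.81838466]]
[ 286  258   58   53 2404] [314.86064892 284.04991681] [[ 0.54603865 -0.04563788  0.241     ]]
```

Emit:
apply_moves([
  [0.035, 0, 0, 0, 1],
  [0.066, 0, 0, 0, 1],
  [0.066, 0, 0, 0, 1],
  [0.066, 0, 0, 0, 0.2],
  [0.066, 0, 0, 0, -1],
  [0.066, 0, 0, 0, -1],
  [0.066, 0, 0, 0, -1],
  [0.066, 0, 0, 0, -1],
  [0.066, 0, 0, 0, -1],
  [0.066, 0, 0, 0, -1],
], newtons=60)

```text
time: 6.5
ee_pos: [0.5465, -0.0466, 0.2064]
tcp_rot: [-4.5, 89.8, -37.1]
wrist_force: [-6.1, -7.0, 8.4]
opening: 0.0414
```

```bash
python3 where.py
```

```text
6.5 q [-4.8  4.1  6.4 92.1 -0.1 27.8] p [ 0.5465 -0.0466  0.2064] f [-6.1 -7.   8.4] tq [-1.14  0.97  0.02] open 0.0414
[[ 0.003  0.54   0.842]
 [-0.002  0.842 -0.54 ]
 [-1.    -0.     0.004]] zang -32.66
```

Emit:
apply_moves([
  [-0.003, 0, 0, 0, -1],
  [-0.006, 0, 0, 0, -1],
  [-0.009, 0, 0, 0, -1],
  [-0.011, 0, 0, 0, -1],
  [-0.011, 0, 0, 0, -1],
  [-0.011, 0, 0, 0, -1],
  [-0.011, 0, 0, 0, -1],
])

```text
time: 7.2
ee_pos: [0.5462, -0.0466, 0.2139]
tcp_rot: [-99.5, 89.8, -132.2]
wrist_force: [3.6, -2.7, -26.7]
opening: 0.0419
```

```bash
python3 where.py
```

```text
7.2 q [-4.8  4.5  7.6 93.2 -0.1 27.9] p [ 0.5462 -0.0466  0.2139] f [  3.6  -2.7 -26.7] tq [-0.23 -1.18  0.01] open 0.0419
[[-0.002  0.54   0.842]
 [-0.002  0.842 -0.54 ]
 [-1.    -0.003 -0.   ]] zang -32.67
```

Emit:
apply_moves([
  [-0.001, 0, 0, 0.1, -1],
  [-0.001, 0, 0, 0.25, -1],
  [-0.001, 0, 0, 0.4, -1],
  [-0.001, 0, 0, 0.55, -1],
  [-0.001, 0, 0, 0.7, -1],
  [-0.001, 0, 0, 0.85, -1],
  [-0.001, 0, 0, 1.0, -1],
  [-0.001, 0, 0, 1.15, -1],
  [-0.001, 0, 0, 1.3, -1],
  [-0.001, 0, 0, 1.45, -1],
  [-0.001, 0, 0, 1.5, -1],
  [-0.001, 0, 0, 1.5, -1],
])

```text
time: 8.4
ee_pos: [0.5452, -0.0473, 0.2136]
tcp_rot: [-30.7, 89.6, -149.4]
wrist_force: [-3.6, -5.4, -12.0]
opening: 0.041
```

```bash
python3 where.py; python3 - <<'E'
from h import *
o,c=grab('wrist'); cv2.imwrite('pics/w3.png',c['frame'])
E
```

```text
8.4 q [ -4.8   4.6   7.7  93.4  -0.2 113.9] p [ 0.5452 -0.0473  0.2136] f [ -3.6  -5.4 -12. ] tq [-1.01  0.73 -0.06] open 0.041
[[-0.006  0.877 -0.481]
 [-0.003 -0.481 -0.877]
 [-1.    -0.003  0.006]] zang -118.75
```

View pics/w3.png

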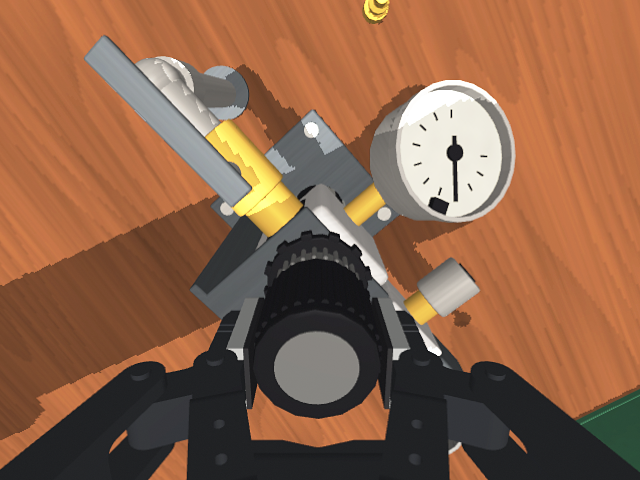

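The knob is up and turning: needle tip at (456,202), pointer at (438,207), roughly 21° still to go, which matches the plan. Turning the remaining 49°.

Emit:
apply_moves([
  [0, 0, 0, 0.15, -1],
  [0, 0, 0, 0.3, -1],
  [0, 0, 0, 0.45, -1],
  [0, 0, 0, 0.6, -1],
  [0, 0, 0, 0.75, -1],
  [0, 0, 0, 0.855, -1],
  [0, 0, 0, 0.855, -1],
  [0, 0, 0, 0.855, -1],
])

```text
time: 9.25
ee_pos: [0.5445, -0.0468, 0.2135]
tcp_rot: [7.0, 89.5, -160.6]
wrist_force: [-5.2, 0.5, -4.2]
opening: 0.0417
```

```bash
python3 where.py; cat > meas.py <<'E'
from h import *
import sys
o,c=grab('wrist'); 
a=np.radians(13.1); ux=np.array([np.cos(a),np.sin(a),0]); uy=np.array([-np.sin(a),np.cos(a),0])
gc=np.array([.5464,-.0458,0])+.086*ux+[0,0,.163]
n=np.sin(np.radians(25))*ux+[0,0,np.cos(np.radians(25))]; e1=np.cross(uy,n)
# rectified dial: 10 px/mm... 8 px per mm, up = unit +x, right = -y
S=8; W=280
pts=[gc+e1*sx*.02+uy*sy*.02 for sx in(-1,1) for sy in(-1,1)]
dst=np.float32([[W-sy*20*S,W-sx*20*S] for sx in(-1,1) for sy in(-1,1)])
H=cv2.getPerspectiveTransform(np.float32(proj(c,o,pts)),dst)
im=cv2.warpPerspective(c['frame'],H,(2*W,2*W),flags=cv2.INTER_LINEAR)
cv2.imwrite(sys.argv[1],im)
E
python3 meas.py pics/d4.png
```

```text
9.25 q [ -4.8   4.6   7.7  93.5  -0.2 162.8] p [ 0.5445 -0.0468  0.2135] f [-5.2  0.5 -4.2] tq [ 0.25  0.88 -0.1 ] open 0.0417
[[-0.008  0.214 -0.977]
 [-0.003 -0.977 -0.214]
 [-1.     0.001  0.008]] zang -167.66
```

View pics/d4.png

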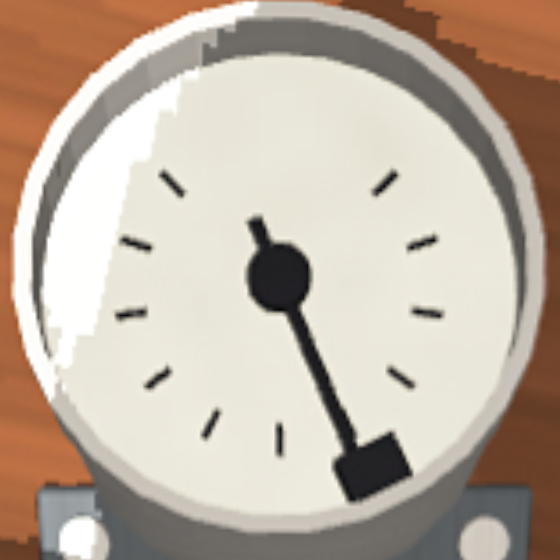

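Needle tip (352,455) sits on the pointer (373,467): about 1–1.6 mm past its middle, within the width. The knob is at a spline position, so I'm pushing it down.

Emit:
apply_moves([
  [0.003, 0, 0, 0, -1],
  [0.006, 0, 0, 0, -1],
  [0.009, 0, 0, 0, -1],
  [0.012, 0, 0, 0, -1],
  [0.013, 0, 0, 0, -1],
  [0.013, 0, 0, 0, -1],
  [0.013, 0, 0, 0, -1],
])

```text
time: 10.0
ee_pos: [0.5447, -0.0468, 0.206]
tcp_rot: [60.5, 89.8, -107.2]
wrist_force: [-12.6, 0.7, 32.2]
opening: 0.0418
```

```bash
python3 where.py
```

```text
10.0 q [ -4.8   4.1   6.3  92.3  -0.2 162.8] p [ 0.5447 -0.0468  0.206 ] f [-12.6   0.7  32.2] tq [ 0.2   2.73 -0.1 ] open 0.0418
[[-0.001  0.214 -0.977]
 [-0.003 -0.977 -0.214]
 [-1.     0.003  0.002]] zang -167.66
```

The knob went down 7.5 mm and met a firm 32 N, so it should be home. Releasing, rising and checking.

Emit:
apply_moves([
  [-0.001, 0, 0, 0, -1],
  [-0.001, 0, 0, 0, 0.2],
  [-0.001, 0, 0, 0, 1],
  [-0.001, 0, 0, 0, 1],
  [-0.001, 0, 0, 0, 1],
  [-0.001, 0, 0, 0, 1],
  [-0.03, 0, 0, 0, 1],
  [-0.064, 0, 0, 0, 1],
  [-0.064, 0, 0, 0, 1],
  [-0.064, 0, 0, 0, 1],
])

```text
time: 11.0
ee_pos: [0.5452, -0.0466, 0.2705]
tcp_rot: [85.3, 89.8, -82.4]
wrist_force: [0.2, 0.6, -0.1]
opening: 0.0856
```

```bash
python3 meas.py pics/d5.png; python3 - <<'E'
from h import *
w=dict(np.load('w1.npz')); 
o,c=grab('wrist')
for cc,oo in ((w,dict(ee_pos=w['pos'],tcp_rot=w['rot'])),(c,o)):
    g=cv2.cvtColor(cc['frame'],cv2.COLOR_BGR2GRAY)
    p=proj(cc,oo,(.5464,-.0458,.241))[0].astype(int); R,t=ext(cc,oo)
    d=cc['depth'][p[1]-8:p[1]+9,p[0]-8:p[0]+9]; dd=np.median(d)
    tt,r=ray(cc,oo,[p.astype(float)]); print('top z',(tt+r[0]*dd)[2])
a=np.radians(13.1);U=np.array([[np.cos(a),-np.sin(a)],[np.sin(a),np.cos(a)]])
R=Ro.from_euler('xyz',o['tcp_rot'],degrees=True).as_matrix(); print(o['time'],o['ee_pos'],R.round(3))
for th,off in [(0,.045),(0,.024),(.2,.017),(.4,.016),(.6,.015),(.8,.013)]:
    d=np.array([np.sin(th),-np.cos(th)]); s=np.array([np.cos(th),np.sin(th)])
    p=np.array([.5464,-.0458])+U@(np.array([0,-.104])+.07*d-s*off)
    print(th,off,(R.T@(np.r_[p,.174]-o['ee_pos'])).round(4))
E
```

```text
top z 0.2414122186921522
top z 0.2440781372072091
11.05 [ 0.54486676 -0.04658142  0.26947872] [[-0.001  0.214 -0.977]
 [-0.003 -0.977 -0.214]
 [-1.     0.003  0.002]]
0 0.045 [0.096  0.1739 0.0409]
0 0.024 [0.096  0.1736 0.0199]
0.2 0.017 [ 0.096   0.1753 -0.0014]
0.4 0.016 [ 0.0959  0.1738 -0.0167]
0.6 0.015 [ 0.0959  0.1692 -0.0312]
0.8 0.013 [ 0.0958  0.1608 -0.0451]
```

View pics/d5.png

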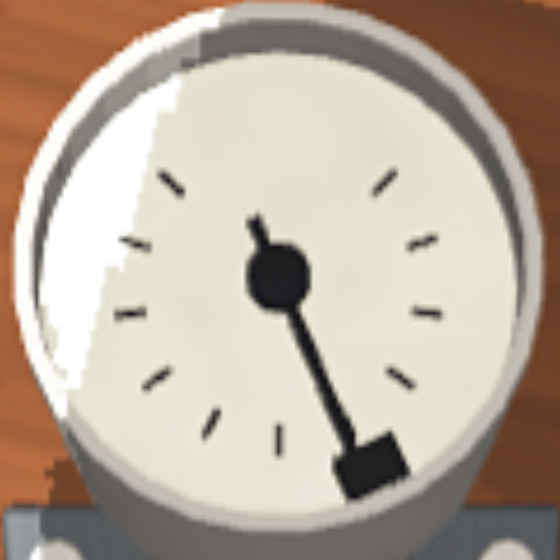

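Needle unchanged on the pointer, but the depth puts the knob top at about 244 mm against 241 at the start, so it may have stuck part-way. I'll press it freely from above with shut fingers.

Emit:
apply_moves([
  [0, 0, -0.0015, 0, -1],
  [0, 0, -0.0015, 0, -1],
  [0, 0, -0.0015, 0, -1],
  [0, 0, -0.0015, 0, -1],
  [0, 0, -0.0015, 0, -1],
  [0.015, 0, -0.0015, 0, -1],
  [0.023, 0, -0.0015, 0, -1],
  [0.028, 0, -0.0015, 0, -1],
  [0.031, 0, -0.0015, 0, -1],
  [0.033, 0, -0.0015, 0, -1],
  [0.033, 0, -0.0015, 0, -1],
])

```text
time: 12.2
ee_pos: [0.5464, -0.0464, 0.2406]
tcp_rot: [129.5, 89.7, -38.2]
wrist_force: [-6.4, 0.4, 27.1]
opening: 0.0
```

```bash
python3 where.py
```

```text
12.2 q [ -4.8   4.7  10.8  95.9  -0.2 162.9] p [ 0.5464 -0.0464  0.2406] f [-6.4  0.4 27.1] tq [0.13 1.24 0.03] open 0.0
[[ 0.004  0.214 -0.977]
 [-0.004 -0.977 -0.214]
 [-1.     0.004 -0.004]] zang -167.65
```

Emit:
apply_moves([
  [-0.03, 0, 0, 0, -1],
  [-0.03, 0, 0, 0, -1],
  [-0.03, 0, 0, 0, -1],
])

```text
time: 12.5
ee_pos: [0.5466, -0.0463, 0.2714]
tcp_rot: [137.0, 89.6, -30.6]
wrist_force: [-0.4, 0.6, -0.6]
opening: -0.0003
```

```bash
python3 - <<'E'
from h import *
o,c=grab('wrist'); t,r=ray(c,o,[[0,0]])
w=dict(np.load('w1.npz')); ow=dict(ee_pos=w['pos'],tcp_rot=w['rot'])
U=Ro.from_euler('z',13.1,degrees=True).as_matrix(); K=np.array([.5464,-.0458,0])
for nm,q in [('knob',(0,0,.241)),('knob+',(.008,0,.241)),('dial',(.086,.01,.163)),('block',(0,-.06,.18))]:
    for cc,oo in ((w,ow),(c,o)):
        p=proj(cc,oo,K+U@np.array(q))[0]; u,v=p.round().astype(int)
        t,r=ray(cc,oo,[p]); print(nm,(t+r[0]*np.median(cc['depth'][v-4:v+5,u-4:u+5]))[2].round(4),end=' ')
    print()
R=Ro.from_euler('xyz',o['tcp_rot'],degrees=True).as_matrix(); print(o['time'],o['ee_pos'],R.round(3))
a=U[:2,:2]
for th,off in [(0,.045),(0,.024),(.2,.017),(.4,.016),(.6,.015),(.8,.013)]:
    d=np.array([np.sin(th),-np.cos(th)]); s=np.array([np.cos(th),np.sin(th)])
    p=K[:2]+a@(np.array([0,-.104])+.07*d-s*off)
    print(th,off,(R.T@(np.r_[p,.174]-o['ee_pos'])).round(4))
E
```

```text
knob 0.2415 knob 0.2414 
knob+ 0.2414 knob+ 0.2413 
dial 0.1604 dial 0.1603 
block 0.1637 block 0.1636 
12.5 [ 0.54656332 -0.04627854  0.27142598] [[ 0.006  0.214 -0.977]
 [-0.004 -0.977 -0.214]
 [-1.     0.005 -0.005]]
0 0.045 [0.098  0.1736 0.0433]
0 0.024 [0.0982 0.1733 0.0223]
0.2 0.017 [0.0983 0.175  0.001 ]
0.4 0.016 [ 0.0984  0.1735 -0.0143]
0.6 0.015 [ 0.0984  0.1689 -0.0288]
0.8 0.013 [ 0.0984  0.1606 -0.0427]
```

Knob top is now at the same height as at the start, so it is home. Next the lever: move over to the start point, descend, then sweep.

Emit:
apply_moves([
  [0, 0.05, 0.0433, 0, -1],
  [0, 0.1, 0.0433, 0, -1],
  [0, 0.145, 0.0433, 0, -1],
  [0, 0.1735, 0.0433, 0, -1],
  [0, 0.1735, 0.0433, 0, -1],
  [0.045, 0.1735, 0.0433, 0, -1],
  [0.085, 0.1735, 0.0433, 0, -1],
  [0.098, 0.1735, 0.0433, 0, -1],
  [0.098, 0.1735, 0.0433, 0, -1],
])

```text
time: 13.45
ee_pos: [0.5404, -0.2244, 0.1709]
tcp_rot: [94.8, 89.9, -72.8]
wrist_force: [-0.8, -0.0, 0.6]
opening: 0.0
```

```bash
python3 where.py .57 -.147 .174; python3 - <<'E'
from h import *
o,c=grab('wrist'); cv2.imwrite('pics/w6.png',c['frame'])
E
```

```text
13.45 q [-2.250e+01  8.900e+00  7.700e+00  8.870e+01 -1.000e-01  1.451e+02] p [ 0.5404 -0.2244  0.1709] f [-0.8 -0.   0.6] tq [ 0.05  0.04 -0.05] open 0.0
[[ 0.001  0.214 -0.977]
 [-0.002 -0.977 -0.214]
 [-1.     0.002 -0.   ]] zang -167.63
shift [-0.0032 -0.0693 -0.0455]
```

View pics/w6.png

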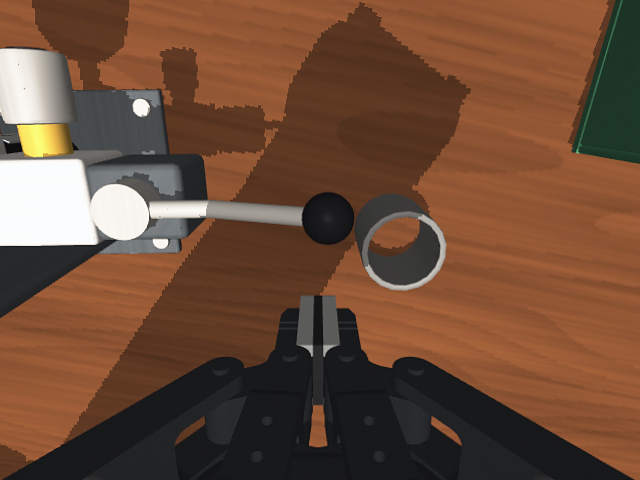

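Shut fingers at (318,320) stand square in front of the ball at (328,218), clear of the socket. Sweeping along the arc.

Emit:
apply_moves([
  [0, 0, -0.021, 0, -1],
  [0, 0.001, -0.032, -0.1, -1],
  [0, 0.0015, -0.042, -0.2, -1],
  [0, 0.001, -0.05, -0.3, -1],
  [0, 0, -0.0575, -0.4, -1],
  [0, -0.002, -0.065, -0.5, -1],
  [0, -0.0045, -0.072, -0.6, -1],
  [0, -0.009, -0.08, -0.7, -1],
  [0, -0.013, -0.086, -0.8, -1],
  [0, -0.013, -0.088, -0.8, -1],
  [0, -0.013, -0.088, -0.8, -1],
  [0, -0.013, -0.088, -0.8, -1],
])

```text
time: 14.7
ee_pos: [0.6202, -0.198, 0.1762]
tcp_rot: [17.0, 89.3, -105.0]
wrist_force: [-27.4, -21.8, 4.0]
opening: -0.0005
```

```bash
python3 where.py; python3 - <<'E'
from h import *
o,c=grab('wrist'); cv2.imwrite('pics/w7.png',c['frame'])
E
```

```text
14.7 q [-17.4  18.4  19.6  91.2  -0.7 104.6] p [ 0.6202 -0.198   0.1762] f [-27.4 -21.8   4. ] tq [-4.34  5.32  0.02] open -0.0005
[[-0.003  0.848 -0.531]
 [-0.012 -0.531 -0.848]
 [-1.     0.004  0.012]] zang -122.04
```

View pics/w7.png

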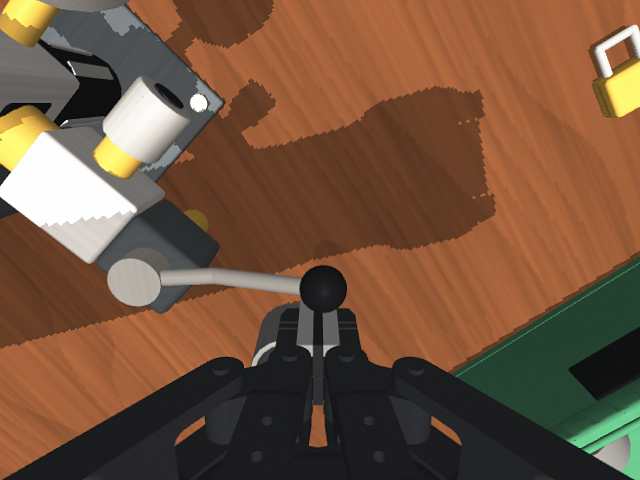

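The lever is at its stop: about 45° swung, with 35 N at the fingers. Following it back along the arc, leaving it, then rising.

Emit:
apply_moves([
  [0, -0.003, 0.008, 0.1, -1],
  [0, -0.0055, 0.0175, 0.2, -1],
  [0, -0.013, 0.0305, 0.4, -1],
  [0, -0.023, 0.0425, 0.6, -1],
  [0, -0.039, 0.056, 0.8, -1],
  [0, -0.054, 0.0705, 0.8, -1],
  [0, -0.068, 0.0845, 0.8, -1],
  [-0.04, -0.068, 0.0845, 0.8, -1],
  [-0.09, -0.068, 0.0845, 0.8, -1],
  [-0.13, -0.068, 0.0845, 0.8, -1],
  [-0.13, -0.068, 0.0845, 0.8, -1],
  [-0.13, -0.068, 0.0845, 0.8, -1],
])

```text
time: 15.95
ee_pos: [0.5189, -0.2321, 0.3101]
tcp_rot: [84.8, 89.2, -83.1]
wrist_force: [0.2, -0.1, -1.5]
opening: 0.0001
```

```bash
python3 where.py; python3 - <<'E'
from h import *
o,c=grab('wrist'); cv2.imwrite('pics/w8.png',c['frame'])
U=Ro.from_euler('z',13.1,degrees=True).as_matrix(); K=np.array([.5464,-.0458,0])
p=proj(c,o,K+[0,0,.241])[0];u,v=p.round().astype(int); print(p)
if 4<u<635 and 4<v<475:
    t,r=ray(c,o,[p]); print('knob z',(t+r[0]*np.median(c['depth'][v-4:v+5,u-4:u+5]))[2])
print('rest ball expected',proj(c,o,K+U@np.array([0,-.176,.189])))
o,c=grab('top')
for k,z in [('lever_tip',.189),('pvc_tee',.03),('pvc_socket',.03),('brass_nipple',.022)]:
    for d in cams.spot_in(k,'top')[:1]:
        r=d['rect']; print(k,np.round(r),round(d['confidence'],2),np.round(atz(c,o,[(r[0]+r[2])/2,(r[1]+r[3])/2],z),3))
E
```

```text
15.95 q [-23.7   9.9  24.5 104.2  -0.7 144.1] p [ 0.5189 -0.2321  0.3101] f [ 0.2 -0.1 -1.5] tq [ 0.    0.   -0.01] open 0.0001
[[ 0.002  0.21  -0.978]
 [-0.014 -0.978 -0.21 ]
 [-1.     0.014  0.001]] zang -167.87
[-34.10323851 134.96572864]
rest ball expected [[315.1617094  125.05679468]]
lever_tip [445. 201. 499. 222.] 0.82 [[ 0.57  -0.184  0.189]]
pvc_tee [234. 210. 290. 272.] 0.59 [[0.525 0.205 0.03 ]]
pvc_socket [487. 220. 524. 249.] 0.74 [[ 0.539 -0.292  0.03 ]]
brass_nipple [328. 176. 338. 184.] 0.57 [[0.651 0.061 0.022]]
```

View pics/w8.png

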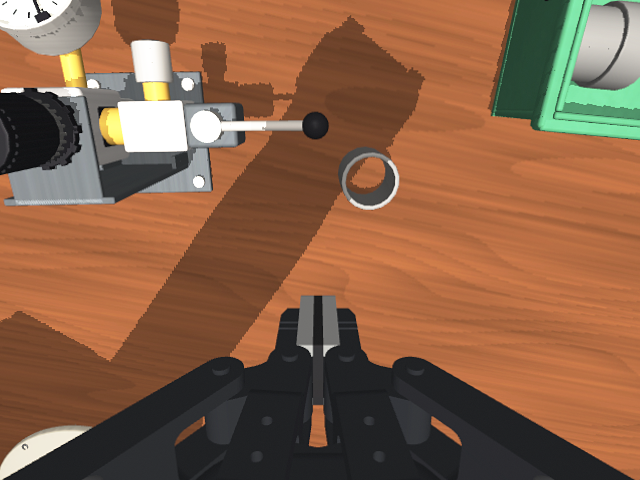

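The lever ball is at (315,126), exactly its expected rest position (315,125). The needle is still on the pointer, the socket is standing and all the fittings are where they were. Handing in.

```bash
python3 -c "
from workcell import bot
print(bot.job_done())"
```

```text
the job is handed in; nothing more can be done
None
```

The regulator is set and locked, the outlet has been bled, and the job was handed in at about 16 s of the 59 s allowed; no verdict was reported.

- **Knob:** I pulled it up 7.5 mm by the arm's reading and turned it clockwise 135° (9 splines). After I released it, depth showed its top about 3 mm high. I pressed it down from above with shut fingers at about 27 N. Its top then measured the same as at the start (241.4 mm), so it is locked.
- **Setting:** The needle's tip lies about 1 to 1.6 mm past the pointer's middle, within the 4 mm allowed. The two measurements differ by about 0.5 mm.
- **Bleed lever:** I swung it to its stop, with about 45° of swing and 35 N at the fingers. In the last picture its ball was within 1 pixel of the expected rest position.
- **Loose fittings:** The tee, socket and nipple were within about 4 mm of their first measured positions. The gripper was clear of everything.

I last measured the knob's height just before the lever swing. The gripper stayed off the knob after that, and it was only partly in view in the final picture.

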